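# Find the rocking lug of the punching block and press its shim flat

## Task

The punching block on the shoemaker's bench rocks on one of its four feet. Press down on its corner lugs with the fingertips to find the one that gives, then press the tail of that lug's rocker shim down flat, so that the block lies level and firm. Leave the other three shims up, do not lift the block or push it out of place, and leave the things around it alone.

Things in the scene. Friction and masses are not known exactly. Their poses are not given: they have to be found in the camera images.
- bed: plywood bed board lying on the bench, 330 x 250 x 8 mm, fixed. Origin: centre of its underside (on the bench top); its x axis points away from the robot (turned up to 15 degrees), y to the left, z up. The four feet stand on it; its frame is the frame of the whole rig.
- block: punching block, 1.5 kg, loose on four feet: bare aluminium base 12 mm thick (web 230 x 90 mm) with four flat lugs, two on each long side, and a black pad 150 x 80 x 28 mm on the web (top 72 mm above the bench). Origin: on its underside, 31 mm above the bench, over the bed's centre; axes as the bed's. Not held down: only press on it, straight down.
- lug_far_left (a point): middle of the far left lug (as the robot sees it), on its flat 44 x 60 mm top, 43 mm above the bench; block x, y = +92, +80 mm. Three lugs bear on solid feet and stay put when pressed. One, a different one each time, has a short foot with a soft pad in the gap: it looks the same and lies level, gives from about 1.5 N, is down 5 mm at 4 N, and springs back when let go.
- lug_far_right (a point): middle of the far right lug (as the robot sees it), on its flat 44 x 60 mm top, 43 mm above the bench; block x, y = +92, -80 mm. Three lugs bear on solid feet and stay put when pressed. One, a different one each time, has a short foot with a soft pad in the gap: it looks the same and lies level, gives from about 1.5 N, is down 5 mm at 4 N, and springs back when let go.
- lug_near_left (a point): middle of the near left lug (as the robot sees it), on its flat 44 x 60 mm top, 43 mm above the bench; block x, y = -68, +80 mm. Three lugs bear on solid feet and stay put when pressed. One, a different one each time, has a short foot with a soft pad in the gap: it looks the same and lies level, gives from about 1.5 N, is down 5 mm at 4 N, and springs back when let go.
- lug_near_right (a point): middle of the near right lug (as the robot sees it), on its flat 44 x 60 mm top, 43 mm above the bench; block x, y = -68, -80 mm. Three lugs bear on solid feet and stay put when pressed. One, a different one each time, has a short foot with a soft pad in the gap: it looks the same and lies level, gives from about 1.5 N, is down 5 mm at 4 N, and springs back when let go.
- shim_1_tail (a point): where to press shim 1: top of its tail, 10 mm from the free end. The tail, a steel strip 24 mm wide, slopes up out of the near (-x) edge of its lug, beside the web. This point is 68 mm to bed -x of its lug's middle, at the same bed y, 43 mm above the bench; pressed flat it is 28 mm above the bench and 3 mm further -x. Which shim number is under which lug changes each time.
- shim_1 (a joint): angle of shim 1: 0 = tail up as at the start, 0.36 rad = tail flat, level on its rest (end stop). Stiff pin 44 mm from the pressing point: takes 5 to 10 N there and stays where left. Pressing the tail flat raises the foot 5 mm: under the lug that rocks this just fills the gap, under a sound one it tips the block.
- shim_2_tail (a point): where to press shim 2: top of its tail, 10 mm from the free end. The tail, a steel strip 24 mm wide, slopes up out of the near (-x) edge of its lug, beside the web. This point is 68 mm to bed -x of its lug's middle, at the same bed y, 43 mm above the bench; pressed flat it is 28 mm above the bench and 3 mm further -x. Which shim number is under which lug changes each time.
- shim_2 (a joint): angle of shim 2: 0 = tail up as at the start, 0.36 rad = tail flat, level on its rest (end stop). Stiff pin 44 mm from the pressing point: takes 5 to 10 N there and stays where left. Pressing the tail flat raises the foot 5 mm: under the lug that rocks this just fills the gap, under a sound one it tips the block.
- shim_3_tail (a point): where to press shim 3: top of its tail, 10 mm from the free end. The tail, a steel strip 24 mm wide, slopes up out of the near (-x) edge of its lug, beside the web. This point is 68 mm to bed -x of its lug's middle, at the same bed y, 43 mm above the bench; pressed flat it is 28 mm above the bench and 3 mm further -x. Which shim number is under which lug changes each time.
- shim_3 (a joint): angle of shim 3: 0 = tail up as at the start, 0.36 rad = tail flat, level on its rest (end stop). Stiff pin 44 mm from the pressing point: takes 5 to 10 N there and stays where left. Pressing the tail flat raises the foot 5 mm: under the lug that rocks this just fills the gap, under a sound one it tips the block.
- shim_4_tail (a point): where to press shim 4: top of its tail, 10 mm from the free end. The tail, a steel strip 24 mm wide, slopes up out of the near (-x) edge of its lug, beside the web. This point is 68 mm to bed -x of its lug's middle, at the same bed y, 43 mm above the bench; pressed flat it is 28 mm above the bench and 3 mm further -x. Which shim number is under which lug changes each time.
- shim_4 (a joint): angle of shim 4: 0 = tail up as at the start, 0.36 rad = tail flat, level on its rest (end stop). Stiff pin 44 mm from the pressing point: takes 5 to 10 N there and stays where left. Pressing the tail flat raises the foot 5 mm: under the lug that rocks this just fills the gap, under a sound one it tips the block.
- hammer: bystander: hammer lying on the bench beside the bed, 200 mm long; origin under its middle
- tin: bystander: flat round tin, 72 mm across, 32 mm high, beside the bed; origin under its centre
- awl: bystander: turned wooden tool handle standing on end beside the bed, 30 mm across, 62 mm high; origin under its centre

How it is judged:
By the outcome, as a careful person would: the job done as asked, in the order asked, and still so for the second after the job is handed in, with the robot touching nothing.
It also fails if it takes over 58 s, if anything falls off the work surface, if the arm or the gripper's body presses on something with over 40 N, if the wrist force passes 120 N, or if a joint passes its speed limit or range.

## Robot

A 7-joint arm with a two-finger parallel gripper is mounted at the origin on the work surface. World frame = base frame: x ahead of the robot, y to its left, z up, the work surface at z = 0. Lengths are in m, angles in rad, forces in N, time in s.
With the tool pointing down it reaches from about 0.4 to 0.85 m from the base axis. Payload 4.5 kg.
Tool frame: the origin (TCP) lies at the very end of the fingers, on their centre line; the grasp point (between the pads) lies 19 mm behind it; z points along the fingers, y is the line along which they close (so a half turn about z gives the same grasp; the last joint's range is limited). The gripper opens to 88 mm and grips with 3 to 60 N. Pads are 18 mm wide; open, the fingers measure 123 mm over their backs; the gripper's body (75 mm by 187 mm) begins 45 mm behind the grasp point.
Start: joints at [1.367, 0.689, -0.195, 1.565, 0.157, 0.902, -0.215], TCP at [0.147, -0.607, 0.239] pointing down, gripper open.
Joint ranges: [-3.01, 3.01], [-0.46, 2.08], [-1.47, 1.51], [0.13, 2.56], [-1, 4.14], [0.04, 2.09], [-2.66, 2.66]. Speed limits (rad/s): [2.57, 2.57, 3.14, 3.14, 3.14, 3.14, 3.14].

## Interface

Orientations are given as a unit quaternion [x, y, z, w].
In Python, from plant import r, eyes, nets gives the robot as it stands.
- The arm moves only by the shell command python3 -m pendant 'ROWS' [FORCE]. ROWS is JSON, a list of rows, each an object of numbers: "claw": the opening, from 0 (shut) to 1 (fully open); "dx", "dy", "dz": the shift along the world's x, y, z in mm; "twist": the turn about the world's z in rad. In form: [{"claw": .., "dx": .., "dy": .., "dz": .., "twist": ..}, ...]. A call has 1 to 8 rows; each row is the pose to reach, as a shift and turn from the pose commanded when the call began; what a row does not reach only later rows make up. A row lasts 1/10 s, in which the tool goes at most 50 mm and 8.59 degrees, less where a joint would pass 70% of its speed; a pose out of reach is approached as far as the arm can. A call with a gripper value outside its range is refused whole. The fingers move at their own pace and stop on an object; FORCE is the grip in N (left out, the last holds). Time passes only in rows, so rows that repeat a pose let the fingers close. It gives the time, the measured TCP pose, the force, the opening and the grip force at its end, in the units of the state.
- r.get_state(): the state, without advancing time (a new reading comes with each control period).
- eyes.snapshot(name): name is "side" or "top" or "wrist"; returns (picture, depth): 384x512x3 uint8, blue, green, red; 384x512 float32, m along the optical axis (not along the pixel's ray), 0 where there is no reading.
- eyes.camera_info(name): a dict with "K" (3x3 intrinsics, pixels), "world_to_cam" (4x4, takes a point from world to camera coordinates); the wrist camera has in their place "T_tool_cam" (4x4, takes a point from camera to tool coordinates, whose origin is the TCP and whose axes are the flange's). Camera axes: x right, y down, z forward; pixel columns grow to the right and rows downward; lengths in m; the calibration is good to about 2 mm. A picture is of the moment at which its call begins: read the wrist's pose just before it. camera_info takes no time and is no camera call.
- r.finish_job(): hands the job in; it is judged then, once.
Trained networks look in the newest picture that a camera, given by its name, has taken for a name from the list of things; names that differ only in an ending like _2 or _b are one class to them, and where a whole thing is asked for, a point or a joint stands for the part that bears it (a point fixed in the world has none). Each returns a list of dicts, best first, with "confidence" (0 to 1); they miss things now and then, are a little off and sometimes report something else, mostly with a low value. They report only what shows in the picture. A call takes as long as a camera call.
- nets.spot_in(camera, query): "box" ([left, top, width, height] as shares, 0 to 1, of the picture: columns of its width, rows of its height, round what is visible of it).
- nets.place_of(camera, query): "position" ([column, row] as shares, 0 to 1, of the picture: columns of its width, rows of its height: a listed point, or the origin of a listed thing).
The state is a dict: "clock": time; "q": joint angles; "qd": joint speeds; "joint_torque": joint torques, N m; "tool_pos": TCP position; "eef_rot": TCP orientation; "contact_force": force on the tool from outside, world axes, zero at the start; "moment": the same for the moment, N m; "opening": opening from 0.0 (shut) to 1.0 (fully open); "finger_force": force on a finger pad.
Only numpy, scipy, OpenCV 4.12 (cv2) and the standard library are available. Lean on these libraries where they do the work, as an engineer would, in place of code of your own. Each camera call takes 0.05 s, during which the arm holds its last target. There are 200 camera calls.

## Working session

There is one attempt and no reset: what is moved stays moved. The work goes in short steps, Python scripts to look and compute and a shell command to move; the robot and the scene stay as the last step left them, time stands still between calls to the robot, and variables do not carry over. Pictures are saved under pics/ and viewed, at most 10 in all, crops included, and the job is handed in when it is done.

```bash
ls; mkdir -p pics; cat > h.py <<'E'
import numpy as np,cv2
from plant import r,eyes,nets
def ray(cam,u,v):
    c=eyes.camera_info(cam);K=np.array(c["K"]);T=np.linalg.inv(np.array(c["world_to_cam"]))
    d=T[:3,:3]@np.linalg.inv(K)@[u,v,1];return T[:3,3],d
def at_z(cam,u,v,z):
    o,d=ray(cam,u,v);return o+d*(z-o[2])/d[2]
E
python3 - <<'E'
from h import *
Z={'lug_far_left':.043,'lug_far_right':.043,'lug_near_left':.043,'lug_near_right':.043,'shim_1_tail':.043,'bed':0,'block':.031,'hammer':0,'tin':0,'awl':0}
for c in ['top','side']:
    im,d=eyes.snapshot(c);cv2.imwrite(f'pics/{c}0.png',im)
    for n,z in Z.items():
        for k in nets.place_of(c,n)[:6]:
            u,v=np.array(k['position'])*[512,384];dd=d[min(int(v),383),min(int(u),511)];o,ry=ray(c,u,v)
            print(c,n,round(k['confidence'],2),int(u),int(v),at_z(c,u,v,z).round(3),'depthpt',(o+ry*dd).round(3))
print(r.get_state())
E
```

```text
pics
top lug_far_left 0.67 186 148 [0.66  0.165 0.043] depthpt [0.66  0.165 0.044]
top lug_far_right 0.84 257 134 [0.692 0.013 0.043] depthpt [0.692 0.013 0.043]
top lug_near_left 0.92 196 226 [0.494 0.141 0.043] depthpt [0.494 0.141 0.045]
top lug_near_left 0.63 260 136 [0.688 0.006 0.043] depthpt [0.687 0.006 0.044]
top lug_near_right 0.73 272 206 [ 0.536 -0.017  0.043] depthpt [ 0.536 -0.017  0.044]
top shim_1_tail 0.69 190 182 [0.587 0.156 0.043] depthpt [0.587 0.155 0.046]
top bed 0.25 260 134 [0.701 0.008 0.   ] depthpt [0.689 0.008 0.047]
top block 0.72 229 184 [0.584 0.074 0.031] depthpt [0.579 0.071 0.071]
top hammer 0.64 137 217 [0.513 0.279 0.   ] depthpt [0.512 0.272 0.021]
top hammer 0.49 227 186 [0.584 0.08  0.   ] depthpt [0.575 0.074 0.072]
top tin 0.85 325 188 [ 0.579 -0.137  0.   ] depthpt [ 0.575 -0.132  0.033]
top awl 0.74 319 137 [ 0.695 -0.124  0.   ] depthpt [ 0.682 -0.117  0.053]
side lug_far_left 0.78 242 168 [0.659 0.168 0.043] depthpt [0.628 0.111 0.073]
side lug_far_left 0.45 229 222 [ 0.528 -0.022  0.043] depthpt [ 0.527 -0.022  0.043]
side lug_far_left 0
[... 841 characters left out ...]
 1.1, 'q': array([ 1.36680093,  0.68909547, -0.19460155,  1.56530663,  0.15726649,
        0.90253027, -0.21510602]), 'qd': array([-0.00078885,  0.00028902,  0.00132997,  0.00081372,  0.00113804,
        0.00114525,  0.00030589]), 'joint_torque': array([-3.37093434e-04, -5.27512121e+01, -1.26654357e+00, -1.53746063e+01,
       -5.17442368e-02, -6.45006548e-04,  6.78959779e-06]), 'tool_pos': array([ 0.14725887, -0.60741262,  0.2387438 ]), 'eef_rot': array([9.92940134e-01, 1.18616565e-01, 1.76186209e-05, 1.72762381e-05]), 'contact_force': array([-0.07934968, -0.54272303,  0.23670885]), 'moment': array([-0.04435951,  0.019671  ,  0.00498511]), 'finger_force': 0.0, 'opening': 0.9967443418560112}
```

```bash
python3 - <<'E'
from h import *
from scipy.spatial.transform import Rotation as R
B=np.array([[92,80],[92,-80],[-68,80],[-68,-80]])/1000
W=np.array([[.66,.166],[.691,.009],[.501,.138],[.531,-.020]])
A=(B-B.mean(0));C=W-W.mean(0)
th=np.arctan2((A[:,0]*C[:,1]-A[:,1]*C[:,0]).sum(),(A*C).sum())
Rm=np.array([[np.cos(th),-np.sin(th)],[np.sin(th),np.cos(th)]]);t=W.mean(0)-Rm@B.mean(0)
print('lugs fit',np.degrees(th),t,(W-(B@Rm.T+t)).round(4))
im,_=eyes.snapshot('top');im,d=eyes.snapshot('top')
v,u=np.mgrid[:384,:512];o,_=ray('top',0,0)
c=eyes.camera_info('top');Ti=np.linalg.inv(c['world_to_cam']);P=(np.stack([u,v,np.ones_like(u)],-1)@np.linalg.inv(c['K']).T)*d[...,None]@Ti[:3,:3].T+Ti[:3,3]
roi=(np.hypot(P[...,0]-t[0],P[...,1]-t[1])<.16)
for lo,hi in((.064,.08),(.037,.08),(.005,.08)):
    m=roi&(P[...,2]>lo)&(P[...,2]<hi)
    m=cv2.morphologyEx(m.astype(np.uint8),cv2.MORPH_OPEN,np.ones((3,3)))>0
    print(lo,m.sum(),P[m].mean(0).round(4),cv2.minAreaRect((P[m][:,:2]*1000).astype(np.float32)))
L={'FL':(92,80),'FR':(92,-80),'NL':(-68,80),'NR':(-68,-80)}
for n,(x,y) in L.items():
    for s,dx in(('lug',0),('tail',-68)):
        print(n,s,(Rm@[(x+dx)/1000,y/1000]+t).round(4))
a=cv2.resize(im[90:282,100:356],(768,576),interpolation=cv2.INTER_CUBIC)
K=c['K'];
for n,(x,y) in L.items():
    for dx in(0,-68):
        p=np.r_[Rm@[(x+dx)/1000,y/1000]+t,.043,1];q=c['K']@(np.array(c['world_to_cam'])@p)[:3];q=q[:2]/q[2]
        cv2.circle(a,tuple(int(z) for z in (q-[100,90])*3),3,(0,0,255),-1)
cv2.imwrite('pics/top1.png',a)
E
```

```text
lugs fit 10.543246394686301 [0.5839526  0.07105427] [[ 0.0002 -0.0005]
 [ 0.002  -0.0002]
 [-0.0015  0.0007]
 [-0.0007  0.    ]]
0.064 2802 [0.5793 0.0724 0.0718] ((580.5597534179688, 73.03376770019531), (150.0596923828125, 80.39630126953125), 10.162161827087402)
0.037 7297 [0.5851 0.0725 0.0546] ((573.2548217773438, 71.6918716430664), (264.17919921875, 210.22352600097656), 10.169221878051758)
0.005 14322 [0.5773 0.0704 0.0334] ((583.3643188476562, 73.38663482666016), (319.1746520996094, 249.98309326171875), 10.217209815979004)
FL lug [0.6598 0.1665]
FL tail [0.5929 0.1541]
FR lug [0.689  0.0092]
FR tail [ 0.6222 -0.0032]
NL lug [0.5025 0.1373]
NL tail [0.4356 0.1248]
NR lug [ 0.5317 -0.02  ]
NR tail [ 0.4649 -0.0325]
```

View pics/top1.png

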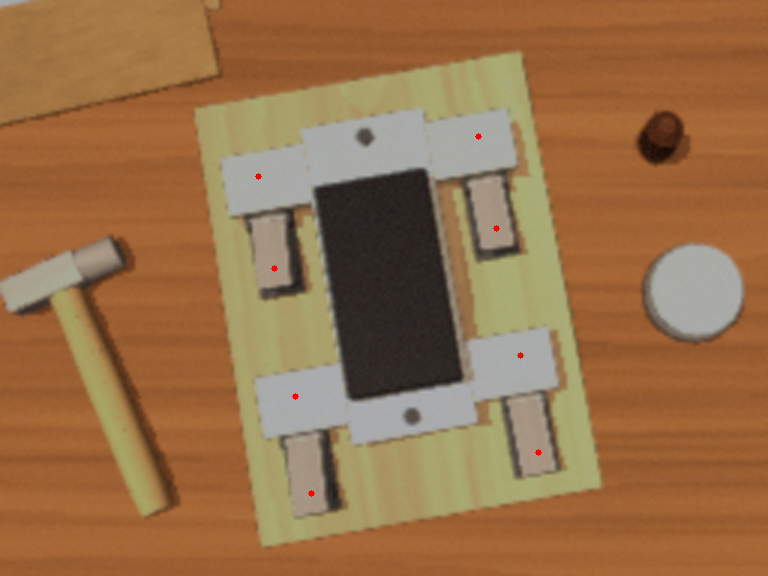

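View pics/side0.png

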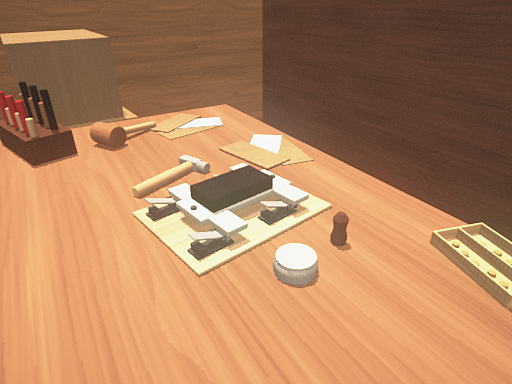

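```bash
python3 -m pendant '[{"claw":0,"dx":383,"dy":589,"dz":0,"twist":-0.06},{"claw":0,"dx":383,"dy":589,"dz":0,"twist":-0.06},{"claw":0,"dx":383,"dy":589,"dz":0,"twist":-0.06},{"claw":0,"dx":383,"dy":589,"dz":0,"twist":-0.06},{"claw":0,"dx":383,"dy":589,"dz":0,"twist":-0.06},{"claw":0,"dx":383,"dy":589,"dz":0,"twist":-0.06},{"claw":0,"dx":383,"dy":589,"dz":0,"twist":-0.06},{"claw":0,"dx":383,"dy":589,"dz":0,"twist":-0.06}]' 20
```

```text
clock: 2.0
tool_pos: [0.3663, -0.2705, 0.239]
eef_rot: [0.996, 0.089, 0.0, 0.0]
contact_force: [0.8, -0.3, 0.1]
opening: 0.3
finger_force: 0.0
```

```bash
python3 -m pendant '[{"claw":0,"dx":164,"dy":252,"dz":-139},{"claw":0,"dx":164,"dy":252,"dz":-139},{"claw":0,"dx":164,"dy":252,"dz":-139},{"claw":0,"dx":164,"dy":252,"dz":-139},{"claw":0,"dx":164,"dy":252,"dz":-139},{"claw":0,"dx":164,"dy":252,"dz":-139},{"claw":0,"dx":164,"dy":252,"dz":-139},{"claw":0,"dx":164,"dy":252,"dz":-139}]'; python3 -m pendant '[{"claw":0},{"claw":0},{"claw":0},{"claw":0},{"claw":0}]'
```

```text
validation failed for argument at $[0]...
validation failed for argument at $[0]...
```

All five keys are needed.

```bash
python3 -m pendant '[{"claw":0,"dx":164,"dy":252,"dz":-139,"twist":0},{"claw":0,"dx":164,"dy":252,"dz":-139,"twist":0},{"claw":0,"dx":164,"dy":252,"dz":-139,"twist":0},{"claw":0,"dx":164,"dy":252,"dz":-139,"twist":0},{"claw":0,"dx":164,"dy":252,"dz":-139,"twist":0},{"claw":0,"dx":164,"dy":252,"dz":-139,"twist":0},{"claw":0,"dx":164,"dy":252,"dz":-139,"twist":0},{"claw":0,"dx":164,"dy":252,"dz":-139,"twist":0}]'; python3 -m pendant '[{"claw":0,"dx":0,"dy":0,"dz":0,"twist":0},{"claw":0,"dx":0,"dy":0,"dz":0,"twist":0},{"claw":0,"dx":0,"dy":0,"dz":0,"twist":0}]'
```

```text
clock: 2.8
tool_pos: [0.5313, -0.0141, 0.0981]
eef_rot: [0.996, 0.093, 0.001, -0.002]
contact_force: [-0.8, -0.3, -0.1]
opening: 0.007
finger_force: 0.0
clock: 3.1
tool_pos: [0.529, -0.0219, 0.1004]
eef_rot: [0.996, 0.087, 0.0, 0.001]
contact_force: [0.1, -0.5, -1.0]
opening: 0.004
finger_force: 0.0
```

```bash
python3 -m pendant '[{"claw":0,"dx":1,"dy":2,"dz":-30,"twist":0},{"claw":0,"dx":1,"dy":2,"dz":-50,"twist":0},{"claw":0,"dx":1,"dy":2,"dz":-53,"twist":0},{"claw":0,"dx":1,"dy":2,"dz":-53,"twist":0},{"claw":0,"dx":1,"dy":2,"dz":-53,"twist":0}]'; for i in 1 2 3; do python3 -m pendant '[{"claw":0,"dx":0,"dy":0,"dz":-1,"twist":0},{"claw":0,"dx":0,"dy":0,"dz":-2,"twist":0},{"claw":0,"dx":0,"dy":0,"dz":-2,"twist":0}]'; done
```

```text
clock: 3.6
tool_pos: [0.5308, -0.0187, 0.0478]
eef_rot: [0.996, 0.088, 0.001, 0.0]
contact_force: [-0.2, -0.1, -0.1]
opening: 0.005
finger_force: 0.0
clock: 3.9
tool_pos: [0.5305, -0.0181, 0.0451]
eef_rot: [0.996, 0.089, 0.0, 0.0]
contact_force: [0.6, -0.6, -0.4]
opening: 0.007
finger_force: 0.0
clock: 4.2
tool_pos: [0.5304, -0.0181, 0.0429]
eef_rot: [0.996, 0.089, 0.0, 0.0]
contact_force: [-0.3, -0.2, 3.2]
opening: 0.007
finger_force: 1.7
clock: 4.5
tool_pos: [0.5303, -0.0183, 0.0408]
eef_rot: [0.996, 0.089, -0.0, 0.0]
contact_force: [-0.2, -1.3, 4.4]
opening: 0.002
finger_force: 2.5
```

```bash
for i in 1 2; do python3 -m pendant '[{"claw":0,"dx":0,"dy":0,"dz":-1,"twist":0},{"claw":0,"dx":0,"dy":0,"dz":-1,"twist":0},{"claw":0,"dx":0,"dy":0,"dz":-1,"twist":0}]'; done
```

```text
clock: 4.8
tool_pos: [0.5303, -0.0184, 0.04]
eef_rot: [0.996, 0.089, 0.0, 0.0]
contact_force: [-0.7, -1.3, 7.7]
opening: 0.005
finger_force: 3.5
clock: 5.1
tool_pos: [0.5303, -0.0184, 0.0398]
eef_rot: [0.996, 0.089, 0.0, 0.0]
contact_force: [-2.4, -1.3, 13.8]
opening: 0.005
finger_force: 7.2
```

```bash
python3 -m pendant '[{"claw":0,"dx":0,"dy":0,"dz":40,"twist":0},{"claw":0,"dx":0,"dy":0,"dz":60,"twist":0},{"claw":0,"dx":-29,"dy":158,"dz":60,"twist":0},{"claw":0,"dx":-29,"dy":158,"dz":60,"twist":0},{"claw":0,"dx":-29,"dy":158,"dz":60,"twist":0},{"claw":0,"dx":-29,"dy":158,"dz":60,"twist":0},{"claw":0,"dx":-29,"dy":158,"dz":50,"twist":0},{"claw":0,"dx":-29,"dy":158,"dz":30,"twist":0}]';python3 -m pendant '[{"claw":0,"dx":0,"dy":0,"dz":-22,"twist":0},{"claw":0,"dx":0,"dy":0,"dz":-22,"twist":0},{"claw":0,"dx":0,"dy":0,"dz":-22,"twist":0},{"claw":0,"dx":0,"dy":0,"dz":-22,"twist":0}]'; for i in 1 2 3; do python3 -m pendant '[{"claw":0,"dx":0,"dy":0,"dz":-1,"twist":0},{"claw":0,"dx":0,"dy":0,"dz":-1,"twist":0},{"claw":0,"dx":0,"dy":0,"dz":-1,"twist":0}]'; done
```

```text
clock: 5.9
tool_pos: [0.5024, 0.1387, 0.0687]
eef_rot: [0.996, 0.088, 0.001, 0.0]
contact_force: [0.2, -0.1, -0.2]
opening: 0.004
finger_force: 0.0
clock: 6.3
tool_pos: [0.5014, 0.1381, 0.0464]
eef_rot: [0.996, 0.088, -0.0, 0.001]
contact_force: [0.5, -0.1, 0.1]
opening: 0.003
finger_force: 0.0
clock: 6.6
tool_pos: [0.5014, 0.1398, 0.0459]
eef_rot: [0.996, 0.089, 0.0, 0.0]
contact_force: [-0.2, -0.1, 0.0]
opening: 0.008
finger_force: 0.0
clock: 6.9
tool_pos: [0.5013, 0.14, 0.0448]
eef_rot: [0.996, 0.089, 0.0, 0.0]
contact_force: [0.4, -0.2, -0.2]
opening: 0.002
finger_force: 0.0
clock: 7.2
tool_pos: [0.5014, 0.14, 0.0438]
eef_rot: [0.996, 0.089, 0.0, 0.0]
contact_force: [0.7, 0.1, 0.7]
opening: 0.005
finger_force: 0.4
```

```bash
for i in 1 2 3; do python3 -m pendant '[{"claw":0,"dx":0,"dy":0,"dz":-1,"twist":0},{"claw":0,"dx":0,"dy":0,"dz":-1,"twist":0},{"claw":0,"dx":0,"dy":0,"dz":-1,"twist":0}]'; done
```

```text
clock: 7.5
tool_pos: [0.5014, 0.14, 0.0436]
eef_rot: [0.996, 0.089, 0.0, -0.0]
contact_force: [-1.4, 0.2, 10.2]
opening: 0.007
finger_force: 5.0
clock: 7.8
tool_pos: [0.5014, 0.14, 0.0435]
eef_rot: [0.996, 0.089, 0.001, -0.0]
contact_force: [-2.3, -0.1, 19.0]
opening: 0.005
finger_force: 9.4
clock: 8.1
tool_pos: [0.5014, 0.14, 0.0433]
eef_rot: [0.996, 0.089, 0.001, -0.0]
contact_force: [-4.2, -0.8, 27.7]
opening: 0.007
finger_force: 13.9
```

```bash
python3 -m pendant '[{"claw":0,"dx":0,"dy":0,"dz":45,"twist":0},{"claw":0,"dx":157,"dy":28,"dz":45,"twist":0},{"claw":0,"dx":157,"dy":28,"dz":45,"twist":0},{"claw":0,"dx":157,"dy":28,"dz":45,"twist":0},{"claw":0,"dx":157,"dy":28,"dz":45,"twist":0},{"claw":0,"dx":157,"dy":28,"dz":25,"twist":0},{"claw":0,"dx":157,"dy":28,"dz":6,"twist":0},{"claw":0,"dx":157,"dy":28,"dz":6,"twist":0}]'; for i in 1 2 3; do python3 -m pendant '[{"claw":0,"dx":0,"dy":0,"dz":-1,"twist":0},{"claw":0,"dx":0,"dy":0,"dz":-2,"twist":0},{"claw":0,"dx":0,"dy":0,"dz":-2,"twist":0}]'; done
```

```text
clock: 8.9
tool_pos: [0.6578, 0.1676, 0.0449]
eef_rot: [0.996, 0.089, -0.001, 0.0]
contact_force: [-0.3, 0.4, -0.9]
opening: 0.007
finger_force: 0.0
clock: 9.2
tool_pos: [0.6581, 0.1679, 0.045]
eef_rot: [0.996, 0.089, -0.0, 0.0]
contact_force: [0.4, 0.1, -0.2]
opening: 0.007
finger_force: 0.0
clock: 9.5
tool_pos: [0.6585, 0.168, 0.0438]
eef_rot: [0.996, 0.089, 0.0, -0.0]
contact_force: [-1.3, 0.5, 5.7]
opening: 0.004
finger_force: 2.9
clock: 9.8
tool_pos: [0.6585, 0.168, 0.0436]
eef_rot: [0.996, 0.089, 0.0, -0.0]
contact_force: [-4.1, -0.4, 18.0]
opening: 0.002
finger_force: 8.4
```

FL is solid. Now FR.

```bash
python3 -m pendant '[{"claw":0,"dx":0,"dy":0,"dz":45,"twist":0},{"claw":0,"dx":28,"dy":-158,"dz":48,"twist":0},{"claw":0,"dx":28,"dy":-158,"dz":48,"twist":0},{"claw":0,"dx":28,"dy":-158,"dz":48,"twist":0},{"claw":0,"dx":28,"dy":-158,"dz":48,"twist":0},{"claw":0,"dx":28,"dy":-158,"dz":25,"twist":0},{"claw":0,"dx":28,"dy":-158,"dz":5,"twist":0},{"claw":0,"dx":28,"dy":-158,"dz":5,"twist":0}]'; for i in 1 2 3; do python3 -m pendant '[{"claw":0,"dx":0,"dy":0,"dz":-1,"twist":0},{"claw":0,"dx":0,"dy":0,"dz":-2,"twist":0},{"claw":0,"dx":0,"dy":0,"dz":-2,"twist":0}]'; done
```

```text
clock: 10.6
tool_pos: [0.6861, 0.0098, 0.0446]
eef_rot: [0.996, 0.089, -0.0, 0.0]
contact_force: [-0.6, -0.5, -0.4]
opening: 0.005
finger_force: 0.0
clock: 10.9
tool_pos: [0.6863, 0.0103, 0.0439]
eef_rot: [0.996, 0.089, 0.0, -0.0]
contact_force: [0.8, 0.2, -0.3]
opening: 0.003
finger_force: 0.0
clock: 11.2
tool_pos: [0.6864, 0.0103, 0.0436]
eef_rot: [0.996, 0.089, 0.0, -0.0]
contact_force: [-2.7, 0.7, 11.4]
opening: 0.002
finger_force: 5.4
clock: 11.5
tool_pos: [0.6865, 0.0102, 0.0435]
eef_rot: [0.996, 0.089, 0.0, -0.0]
contact_force: [-7.5, 0.8, 21.8]
opening: 0.004
finger_force: 10.9
```

```bash
python3 -m pendant '[{"claw":0,"dx":0,"dy":0,"dz":45,"twist":0},{"claw":0,"dx":-223,"dy":-40,"dz":50,"twist":0},{"claw":0,"dx":-223,"dy":-40,"dz":50,"twist":0},{"claw":0,"dx":-223,"dy":-40,"dz":50,"twist":0},{"claw":0,"dx":-223,"dy":-40,"dz":50,"twist":0},{"claw":0,"dx":-223,"dy":-40,"dz":50,"twist":0},{"claw":0,"dx":-223,"dy":-40,"dz":50,"twist":0},{"claw":0,"dx":-223,"dy":-40,"dz":50,"twist":0}]'; python3 - <<'E'
from h import *
a=eyes.snapshot('top')[0];b=eyes.snapshot('side')[0]
cv2.imwrite('pics/m.png',np.hstack([cv2.resize(a[120:270,160:310],(400,400)),cv2.resize(b[150:300,140:290],(400,400))]))
print(r.get_state()['tool_pos'])
E
```

```text
clock: 12.3
tool_pos: [0.4643, -0.03, 0.0901]
eef_rot: [0.996, 0.089, 0.001, 0.0]
contact_force: [0.2, -0.4, -0.3]
opening: 0.006
finger_force: 0.0
[ 0.46566194 -0.02959328  0.0898623 ]
```

View pics/m.png

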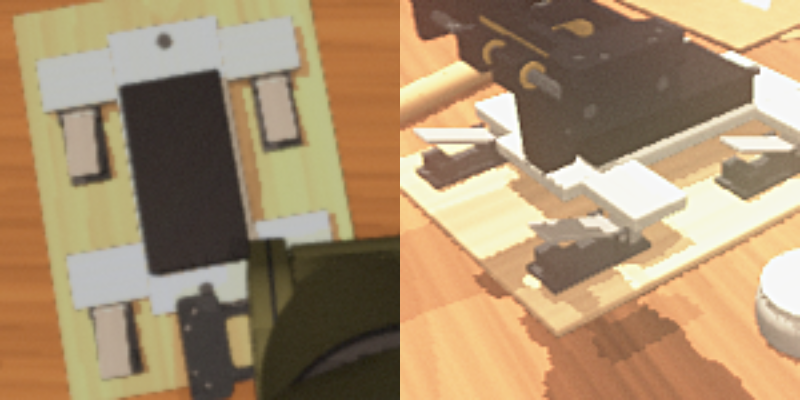

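```bash
python3 -m pendant '[{"claw":0,"dx":-2,"dy":0,"dz":-25,"twist":0},{"claw":0,"dx":-2,"dy":0,"dz":-40,"twist":0},{"claw":0,"dx":-2,"dy":0,"dz":-43,"twist":0},{"claw":0,"dx":-2,"dy":0,"dz":-43,"twist":0},{"claw":0,"dx":-2,"dy":0,"dz":-46,"twist":0},{"claw":0,"dx":-2,"dy":0,"dz":-49,"twist":0}]'; for i in 1 2; do python3 -m pendant '[{"claw":0,"dx":0,"dy":0,"dz":-1,"twist":0},{"claw":0,"dx":0,"dy":0,"dz":-3,"twist":0},{"claw":0,"dx":-1,"dy":0,"dz":-5,"twist":0},{"claw":0,"dx":-1,"dy":0,"dz":-5,"twist":0}]'; done
```

```text
clock: 13.0
tool_pos: [0.4612, -0.0301, 0.0413]
eef_rot: [0.996, 0.089, 0.0, 0.0]
contact_force: [-2.5, -0.2, 5.0]
opening: 0.005
finger_force: 2.0
clock: 13.4
tool_pos: [0.4605, -0.0303, 0.0356]
eef_rot: [0.996, 0.089, 0.0, 0.0]
contact_force: [-0.6, -1.1, 2.2]
opening: 0.007
finger_force: 1.1
clock: 13.8
tool_pos: [0.4598, -0.0302, 0.0305]
eef_rot: [0.996, 0.089, 0.0, 0.0]
contact_force: [0.1, -0.6, 1.2]
opening: 0.005
finger_force: 0.4
```

```bash
for i in 1 2 3; do python3 -m pendant '[{"claw":0,"dx":0,"dy":0,"dz":-1,"twist":0},{"claw":0,"dx":0,"dy":0,"dz":-2,"twist":0},{"claw":0,"dx":0,"dy":0,"dz":-2,"twist":0},{"claw":0,"dx":0,"dy":0,"dz":-2,"twist":0}]'; done
```

```text
clock: 14.2
tool_pos: [0.4596, -0.03, 0.0287]
eef_rot: [0.996, 0.089, 0.0, 0.0]
contact_force: [0.4, -1.9, 1.8]
opening: 0.005
finger_force: 0.8
clock: 14.6
tool_pos: [0.4596, -0.0301, 0.0278]
eef_rot: [0.996, 0.089, 0.001, 0.0]
contact_force: [-0.6, -2.1, 15.8]
opening: 0.006
finger_force: 7.8
clock: 15.0
tool_pos: [0.4596, -0.0301, 0.0271]
eef_rot: [0.996, 0.089, 0.001, 0.0]
contact_force: [-2.5, -0.8, 32.3]
opening: 0.004
finger_force: 16.3
```

Flat against its stop. Lift and re-test the near right lug.

```bash
python3 -m pendant '[{"claw":0,"dx":0,"dy":0,"dz":45,"twist":0},{"claw":0,"dx":0,"dy":0,"dz":60,"twist":0},{"claw":0,"dx":70,"dy":12,"dz":60,"twist":0},{"claw":0,"dx":70,"dy":12,"dz":60,"twist":0},{"claw":0,"dx":70,"dy":12,"dz":40,"twist":0},{"claw":0,"dx":70,"dy":12,"dz":23,"twist":0},{"claw":0,"dx":70,"dy":12,"dz":23,"twist":0}]'; for i in 1 2 3; do python3 -m pendant '[{"claw":0,"dx":0,"dy":0,"dz":-1,"twist":0},{"claw":0,"dx":0,"dy":0,"dz":-2,"twist":0},{"claw":0,"dx":0,"dy":0,"dz":-2,"twist":0}]'; done
```

```text
clock: 15.7
tool_pos: [0.5278, -0.0174, 0.0459]
eef_rot: [0.996, 0.089, -0.002, -0.0]
contact_force: [-1.3, -0.2, -0.0]
opening: 0.006
finger_force: 0.0
clock: 16.0
tool_pos: [0.5296, -0.0181, 0.0463]
eef_rot: [0.996, 0.089, 0.0, 0.0]
contact_force: [-0.4, -0.5, 0.4]
opening: 0.006
finger_force: 0.0
clock: 16.3
tool_pos: [0.5295, -0.0181, 0.0439]
eef_rot: [0.996, 0.089, 0.0, 0.0]
contact_force: [-0.4, 0.8, 0.7]
opening: 0.005
finger_force: 0.4
clock: 16.6
tool_pos: [0.5296, -0.0181, 0.0433]
eef_rot: [0.996, 0.089, 0.001, 0.0]
contact_force: [-2.5, 0.2, 16.2]
opening: 0.006
finger_force: 8.0
```

Firm now. Retreat and look.

```bash
python3 -m pendant '[{"claw":0,"dx":0,"dy":0,"dz":50,"twist":0},{"claw":0,"dx":0,"dy":0,"dz":100,"twist":0},{"claw":0,"dx":0,"dy":0,"dz":150,"twist":0},{"claw":0,"dx":-50,"dy":-80,"dz":180,"twist":0},{"claw":0,"dx":-130,"dy":-200,"dz":180,"twist":0},{"claw":0,"dx":-130,"dy":-200,"dz":180,"twist":0},{"claw":0,"dx":-130,"dy":-200,"dz":180,"twist":0},{"claw":0,"dx":-130,"dy":-200,"dz":180,"twist":0}]'; python3 -m pendant '[{"claw":0,"dx":-60,"dy":-100,"dz":0,"twist":0},{"claw":0,"dx":-60,"dy":-100,"dz":0,"twist":0},{"claw":0,"dx":-60,"dy":-100,"dz":0,"twist":0},{"claw":0,"dx":-60,"dy":-100,"dz":0,"twist":0}]'; python3 - <<'E'
from h import *
a=eyes.snapshot('top')[0];b=eyes.snapshot('side')[0]
cv2.imwrite('pics/e.png',np.hstack([cv2.resize(a[100:280,130:340],(400,343)),cv2.resize(b[150:300,130:305],(400,343))]))
E
```

```text
clock: 17.4
tool_pos: [0.3972, -0.2202, 0.222]
eef_rot: [0.996, 0.088, -0.0, 0.0]
contact_force: [-0.0, -0.1, 0.1]
opening: 0.006
finger_force: 0.0
clock: 17.8
tool_pos: [0.3369, -0.3208, 0.2217]
eef_rot: [0.996, 0.085, -0.001, 0.001]
contact_force: [-0.2, 0.4, -0.3]
opening: 0.006
finger_force: 0.0
```

View pics/e.png

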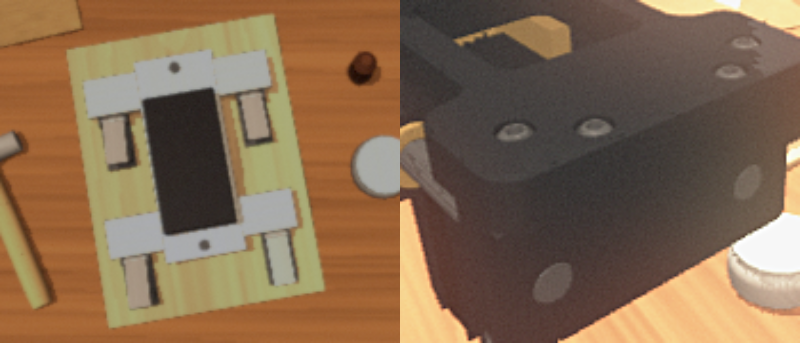

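The top view shows the near right tail flat (lighter, at about (280,257)). The other three tails are still up, and the block and bystanders are in place.

```bash
python3 -c "
from plant import r
print(r.finish_job())"
```

```text
the job is handed in; nothing more can be done
None
```

The near right lug was the one that rocked; I pressed its shim tail flat, the lug then held firm at 16 N, the other three shims stayed up, and I handed the job in at about 18 s (no verdict was returned).

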